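# Snap the cap onto a sample vial in a guarded bench capping press

### The job

Snap the blue cap onto the amber vial: with the gripper shut, push the vial's loading slide by its black end plate fully home into the capping press, then reach through the yellow-edged window of the clear guard and press the red lever pad down until the cap is fully seated, and let the lever come back up. Use the fingertips only: do not grip or lift anything, do not touch the guard, and leave the bottle, the tip box and the spare vials where they stand.

Things in the scene. Friction and masses are not known exactly. Their poses are not given: they have to be found in the camera images.
- press: Bench capping press, screwed down: grey base plate 276 x 190 x 12 mm, white column at the back. Origin: on the worktop, straight under the plunger, where the vial stands when the slide is home. +x points away from its front, +y to its left, z up. A track 66 mm wide along its y axis (at x = 0, y = -28 to +250 mm) carries the slide; track floor 12 mm high, guide strips 21 mm high.
- guard: Clear guard in an aluminium frame over the press, same origin and axes as the press. It covers x = -172 to +94 and y = -90 to +90 mm; its flat top slopes up away from the front at 15 degrees (165 mm high at the front, 235 mm at the back). The only opening in the top is the window; one in its left side lets slide and vial through. Even a light touch on it counts.
- window (a point): Centre of the yellow-edged window in the guard's sloping top, at the outer face (press frame x = -100, y = 0, z = 182 mm). Clear opening 76 mm along the press x (measured level) by 86 mm along the press y. Axes as the press.
- lever: Steel press lever, its free end with a red round pad 30 mm across under the window. Origin: its pivot pin (press frame x = +60, z = 150 mm), 160 mm behind the pad. Up at rest. It drives the plunger, which stands 5 mm above an unseated cap. Pressing the pad takes about 4 N at first, 7 to 9 N while the cap goes on, then it stops firmly; let go, it springs back up.
- pad (a point): Middle of the top face of the red lever pad. Up (rest): 172 mm above the worktop, 10 mm below the window's centre. It moves nearly straight down: 27 mm until the cap is seated, where it stops firmly (33 mm to the lever's own stop if no vial were there).
- slide: Loose loading slide in the track: white vial block (44 x 56 x 26 mm) at its inner end, black upright plate at its outer end. Origin: underside, under the vial; axes as the press (within two degrees). Home: origin over the press origin, block against the steel stop; it starts 30 to 60 mm out along press +y and is pushed towards press -y. About 0.3 kg; slides with 1 to 3 N.
- push_face (a point): Middle of the outer face of the slide's push plate (the face looks to the slide's +y). The plate is 44 mm wide (x), 8 mm thick and rises 44 mm from the track floor; this point is 26 mm above the track floor (38 mm above the worktop). Even with the slide home the face stands 68 mm outside the guard.
- vial: Loose amber glass vial, 23 mm across, standing 18 mm deep in the slide's block; origin: centre of its underside; z up along its axis. With the loose cap it is 60 mm high.
- cap (a joint): How far the blue snap cap (23 mm across) is pushed onto the vial, m: 0 = only set on, 0.005 = fully seated. It stays where it is pushed; pushing takes about 12 N on the cap.
- sample_a: Bystander: white vial with black cap, 23 mm across, 52 mm high. Origin: centre of its underside.
- sample_b: Bystander: white vial with white cap, 23 mm across, 52 mm high. Origin: centre of its underside.
- redcap: Bystander: white bottle with red cap, 48 mm across, 111 mm high. Origin: centre of its underside.
- tips: Bystander: blue and white pipette-tip box, 74 x 117 x 62 mm. Origin: centre of its underside.

How it is judged:
By the outcome, as a careful person would: the job done as asked, in the order asked, and still so for the second after the job is handed in, with the robot touching nothing.
It also fails if it takes over 43 s, if anything falls off the work surface, if the arm or the gripper's body presses on something with over 40 N, if the wrist force passes 120 N, or if a joint passes its speed limit or range.

### The arm

A 7-joint arm with a two-finger parallel gripper is mounted at the origin on a cart in front of the work surface, level with it; the furniture and walls round the work are solid. World frame = base frame: x ahead of the robot, y to its left, z up, the work surface at z = 0. Lengths are in m, angles in rad, forces in N, time in s.
With the tool pointing down it reaches from about 0.425 to 0.875 m from the base axis. Payload 9.9 kg.
Tool frame: the origin (TCP) lies at the very end of the fingers, on their centre line; the grasp point (between the pads) lies 19 mm behind it; z points along the fingers, y is the direction in which the jaws open and shut (so a half turn about z gives the same grasp; the last joint's range is limited). The gripper opens to 85 mm and grips with 20 to 120 N. Pads are 22 mm wide; open, the fingers measure 114 mm over their backs; the gripper's body (76 mm by 85 mm) begins 54 mm behind the grasp point. The pads swing forward as they close: fully open they stand 13 mm farther back than shut.
Start: joints at [1.099, 0.576, 0.025, 1.437, -0.015, 1.129, -0.057], TCP at [0.255, -0.625, 0.231] pointing down, gripper open.
Joint ranges: [-2.76, 2.76], [-0.34, 2.15], [-1.52, 1.57], [0.19, 2.46], [-1.09, 4.23], [0.17, 1.99], [-2.82, 2.82]. Speed limits (rad/s): [2.22, 2.22, 3.01, 3.01, 3.14, 3.14, 3.14].

### API

Orientations are given as a 3x3 rotation matrix whose columns are the frame's x, y, z axes.
In Python, from bench import r, capture gives the robot as it stands.
- The arm moves only by the tool step_arm, never from a script. Its arguments are lists of equal length, an entry for each row: "translation": the shift along the tool's x, y, z in m, a list of three; "rotation": the turn, a rotation vector about the tool's x, y, z in degrees, a list of three. A call has 1 to 12 rows; each row shifts and turns the pose as measured when the row begins, along the tool's axes as they then stand; what a row does not reach is not made up. A row lasts 1/10 s, in which the tool goes at most 50 mm and 8.59 degrees, less where a joint would pass 70% of its speed; a pose out of reach is approached as far as the arm can. A call with a gripper value outside its range is refused whole. "gripper" is the gripper command: -1 is fully open, 1 is shut, values between are in proportion, set as the call begins (left out, the last holds). The fingers move at their own pace and stop on an object; "newtons" is the grip in N (left out, the last holds). Time passes only in rows, so rows that do not move let the fingers close. It gives the time, the measured TCP pose, the force and the opening at its end, in the units of the state.
- r.observe(): the state, without advancing time (a new reading comes with each control period).
- capture(name): name is "scene" or "top" or "wrist"; returns a dict with "img" (384x512x3 uint8, red, green, blue), "K" (3x3 intrinsics, pixels), "dist_coeffs" ([k1, k2, p1, p2, k3] as OpenCV has them; the pictures are not rectified), "position" and "orientation" of the camera in the world. Camera axes: x right, y up, looking along -z (the intrinsics and any distortion apply to the point x, -y, -z); pixel columns grow to the right and rows downward; lengths in m; the calibration is good to about 2 mm. A picture is of the moment at which its call begins. There is no depth.
- r.job_done(): hands the job in, once; it reports no verdict.
The state is a dict: "time_s": time; "joints": joint angles; "joint_vel": joint speeds; "joint_efforts": joint torques, N m; "tcp_pos": TCP position; "ee_rot": TCP orientation; "wrist_force": force on the tool from outside, world axes, zero at the start; "moment": the same for the moment, N m; "width": finger opening in m.
Only numpy, scipy, OpenCV 4.12 (cv2) and the standard library are available. Lean on these libraries where they do the work, as an engineer would, in place of code of your own. Each camera call takes 0.05 s, during which the arm holds its last target. There are 200 camera calls.

## Working session

There is one attempt and no reset: what is moved stays moved. The work goes in short steps, Python scripts to look and compute and a tool call to move; the robot and the scene stay as the last step left them, time stands still between calls to the robot, and variables do not carry over. Pictures are saved under pics/ and viewed, about 8 in all and at most 12, crops included, and the job is handed in when it is done.

Besides the shell and the picture viewer there is one more tool, called as name(argument=value, ...) on one line, values as JSON. step_arm: Moves the arm, as the interface text tells. Its arguments: {"type":"object","properties":{"translation":{"type":"array","items":{"type":"array","items":{"type":"number"}}},"rotation":{"type":"array","items":{"type":"array","items":{"type":"number"}}},"gripper":{"type":"number"},"newtons":{"type":"number"}},"required":["translation","rotation"]}

```bash
mkdir -p pics; ls; python3 - <<'E'
from bench import r,capture
import cv2,numpy as np,pickle
o=r.observe();print(o['time_s'],o['tcp_pos'],o['width'],np.round(o['ee_rot'],3).tolist())
D={n:capture(n) for n in("scene","top","wrist")}
pickle.dump(D,open('d0.pkl','wb'))
for n,d in D.items():
    print(n,np.round(d['position'],3),np.round(d['orientation'],3).tolist(),d['K'].tolist(),d['dist_coeffs'])
    cv2.imwrite(f'pics/{n}0.png',cv2.resize(d['img'][:,:,::-1],(800,600),interpolation=cv2.INTER_CUBIC))
E
```

```text
pics
0.0 [ 0.25506304 -0.62445262  0.23044311] 0.0853004961331162 [[0.926, 0.378, -0.001], [0.378, -0.926, 0.001], [-0.0, -0.002, -1.0]]
scene [1.7   0.026 0.629] [[-0.005, -0.379, 0.925], [1.0, 0.009, 0.009], [-0.012, 0.925, 0.379]] [[441.4968834533664, 0.0, 258.13887459085294], [0.0, 441.4968834533664, 195.51359530755153], [0.0, 0.0, 1.0]] [-0.04306048  0.          0.          0.          0.        ]
top [-0.122  0.176  1.215] [[-0.217, 0.844, -0.491], [-0.976, -0.181, 0.12], [0.013, 0.505, 0.863]] [[367.22085453134656, 0.0, 256.6557032764378], [0.0, 367.22085453134656, 193.39111767030371], [0.0, 0.0, 1.0]] [-0.10417424  0.          0.          0.          0.        ]
wrist [ 0.327 -0.596  0.373] [[0.378, 0.882, 0.281], [-0.926, 0.36, 0.114], [-0.001, -0.303, 0.953]] [[316.7450278912742, 0.0, 256.92164935790214], [0.0, 316.7450278912742, 191.1809797785743], [0.0, 0.0, 1.0]] [-0.0770728  0.         0.         0.         0.       ]
```

View pics/scene0.png

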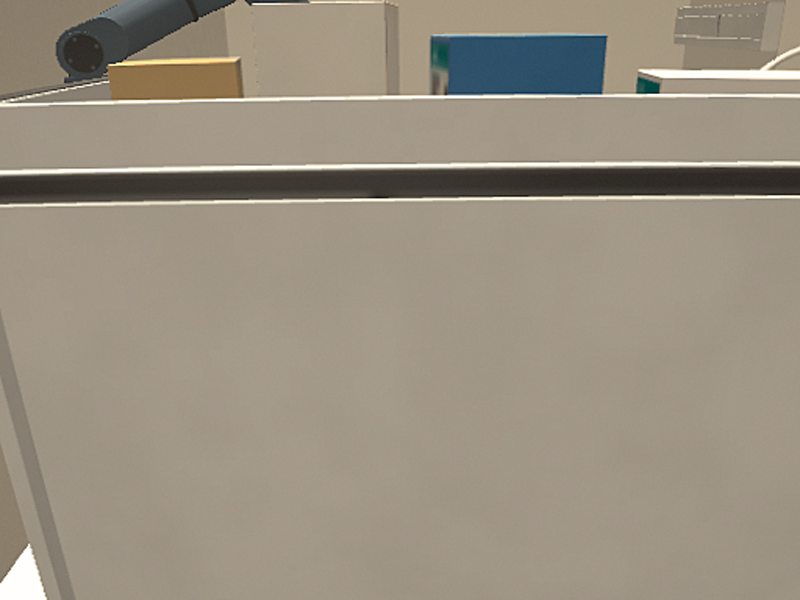

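View pics/top0.png

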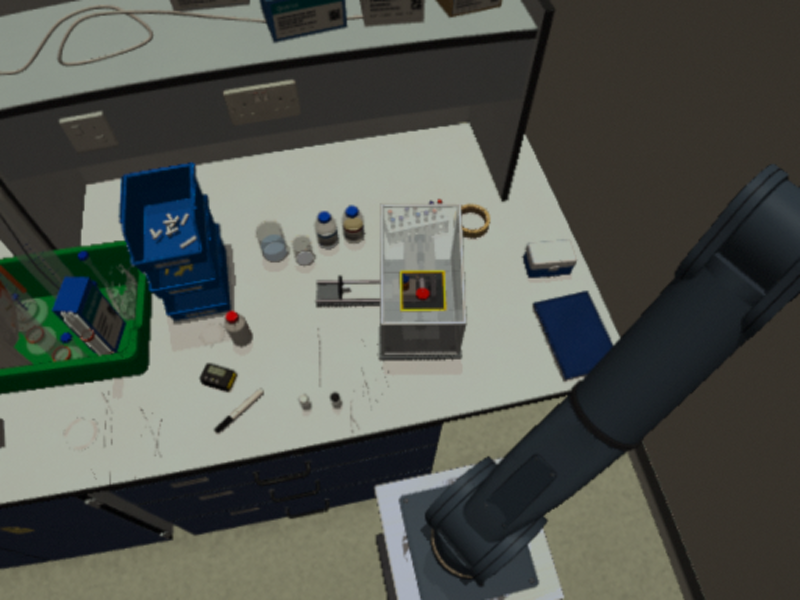

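The scene view is blocked by the cabinet back. The top view (800-wide scale) shows the guard around (420,280), the yellow window at (423,291), the red pad at (423,293), the push plate at about (341,288), the bottle at (237,325) and the spare vials at (305,402) and (335,398).

```bash
cat > h.py <<'E'
import numpy as np,cv2,pickle
def proj(d,P):
    R=np.array(d['orientation']);p=(np.atleast_2d(P)-d['position'])@R
    return cv2.projectPoints((p*[1,-1,-1]).reshape(-1,1,3),np.zeros(3),np.zeros(3),np.array(d['K']),np.array(d['dist_coeffs']))[0].reshape(-1,2)
def ray(d,uv):
    n=cv2.undistortPoints(np.array(uv,float).reshape(-1,1,2),np.array(d['K']),np.array(d['dist_coeffs'])).reshape(-1,2)
    return np.c_[n[:,0],-n[:,1],-np.ones(len(n))]@np.array(d['orientation']).T
def atz(d,uv,z):
    v=ray(d,uv);return d['position']+v*((z-d['position'][2])/v[:,2])[:,None]
def yellow(d):
    h=cv2.cvtColor(d['img'],cv2.COLOR_RGB2HSV);return ((h[...,0]>20)&(h[...,0]<36)&(h[...,1]>140)&(h[...,2]>90)).astype(np.uint8)
def red(d):
    h=cv2.cvtColor(d['img'],cv2.COLOR_RGB2HSV);return (((h[...,0]<8)|(h[...,0]>172))&(h[...,1]>150)&(h[...,2]>90)).astype(np.uint8)
E
python3 - <<'E'
from h import *
d=pickle.load(open('d0.pkl','rb'))['top']
m=yellow(d);m[:150]=0;m[:,:240]=0;m[:,300:]=0
c=max(cv2.findContours(m,0,2)[0],key=cv2.contourArea);q=cv2.boxPoints(cv2.minAreaRect(c));print(q)
q=cv2.approxPolyDP(c,4,True).reshape(-1,2);print(q);print(atz(d,q,.182))
print('plate',atz(d,[[341*.64,288*.64]],.05),'bottle',atz(d,[[150,204],[237*.64,340*.64]],.0),'vials',atz(d,[[195,260],[214,258]],0))
a=d['img'][150:250,190:310];cv2.imwrite('pics/tc.png',cv2.resize(a[:,:,::-1],None,fx=6.6,fy=6,interpolation=cv2.INTER_CUBIC))
E
```

```text
[[256. 173.]
 [285. 173.]
 [285. 198.]
 [256. 198.]]
[[256 174]
 [256 198]
 [285 197]
 [284 173]]
[[ 0.53946904  0.0181265   0.182     ]
 [ 0.44881396  0.03820246  0.182     ]
 [ 0.43267831 -0.05462938  0.182     ]
 [ 0.52371144 -0.07517603  0.182     ]]
plate [[0.60862174 0.14548174 0.05      ]] bottle [[0.60807636 0.41202438 0.        ]
 [0.54890773 0.41018619 0.        ]] vials [[0.35175157 0.27490133 0.        ]
 [0.34531188 0.20894519 0.        ]]
```

View pics/tc.png

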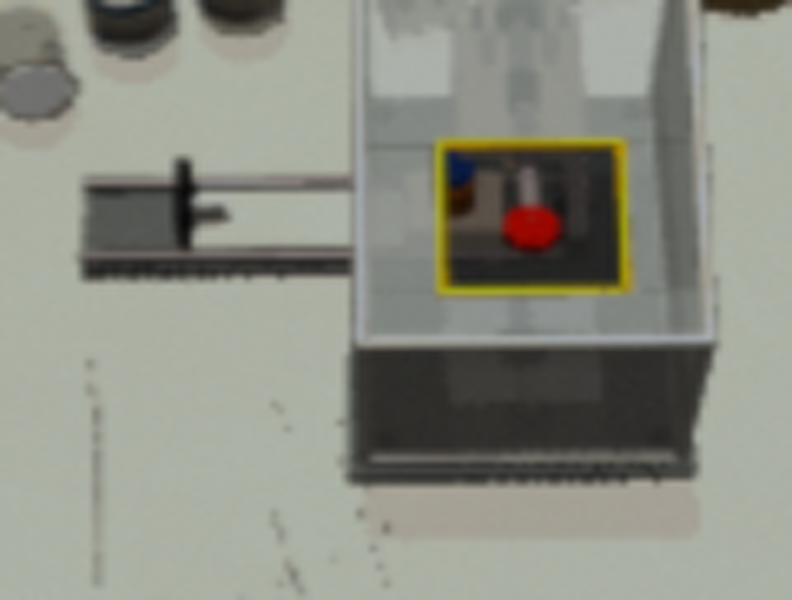

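The crop shows the yellow window (px 256–285, 173–198), the red pad inside it, the blue cap left of the pad, and the black push plate outside on the left. I estimate yaw at about -10°, press origin near (0.585,-0.035), and the push face near (0.62,0.16). Next I shut the gripper, raise, align, and go over for wrist views.

step_arm(translation=[[0,0,-0.045],[0,0,-0.045],[0,0,-0.045],[0,0,-0.045]], rotation=[[0,0,8],[0,0,8],[0,0,8],[0,0,8]], gripper=1)

```text
time_s: 0.55
tcp_pos: [0.2539, -0.6219, 0.4071]
ee_rot: [[0.982, -0.187, -0.008], [-0.187, -0.982, 0.017], [-0.011, -0.016, -1.0]]
wrist_force: [0.3, -1.5, -0.4]
width: 0.0284
```

step_arm(translation=[[0.01,-0.045,0],[0.01,-0.045,0],[0.01,-0.045,0],[0.01,-0.045,0],[0.01,-0.045,0],[0.01,-0.045,0],[0.01,-0.045,0],[0.01,-0.045,0],[0.01,-0.045,0],[0.01,-0.045,0],[0.01,-0.045,0],[0.01,-0.045,0]], rotation=[[0,0,0],[0,0,0],[0,0,0],[0,0,0],[0,0,0],[0,0,0],[0,0,0],[0,0,0],[0,0,0],[0,0,0],[0,0,0],[0,0,0]])

```text
time_s: 1.75
tcp_pos: [0.4811, -0.1051, 0.4151]
ee_rot: [[0.979, -0.203, -0.003], [-0.203, -0.979, 0.002], [-0.004, -0.001, -1.0]]
wrist_force: [0.1, -0.9, -0.0]
width: 0.0002
```

```bash
python3 - <<'E'
from bench import r,capture
import pickle
pickle.dump(capture('wrist'),open('w1.pkl','wb'))
E
```

step_arm(translation=[[0.0,-0.045,0],[0.0,-0.045,0],[0.0,-0.045,0],[0.0,-0.045,0],[0.0,-0.045,0],[0,0,0],[0,0,0]], rotation=[[0,0,0],[0,0,0],[0,0,0],[0,0,0],[0,0,0],[0,0,0],[0,0,0]])

```text
time_s: 2.5
tcp_pos: [0.5266, 0.1285, 0.4136]
ee_rot: [[0.982, -0.189, -0.006], [-0.189, -0.982, 0.006], [-0.007, -0.005, -1.0]]
wrist_force: [0.7, -0.2, -0.0]
width: -0.0002
```

```bash
python3 - <<'E'
from bench import r,capture
import pickle,cv2,numpy as np
a=pickle.load(open('w1.pkl','rb'));b=capture('wrist');pickle.dump(b,open('w2.pkl','wb'))
cv2.imwrite('pics/w12.png',cv2.resize(np.vstack([a['img'],b['img']])[:,:,::-1],None,fx=.78,fy=.78))
cv2.imwrite('pics/w1.png',cv2.resize(a['img'][:,:,::-1],(800,600)))
cv2.imwrite('pics/w2.png',cv2.resize(b['img'][:,:,::-1],(800,600)))
E
```

```text
(no output)
```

View pics/w1.png

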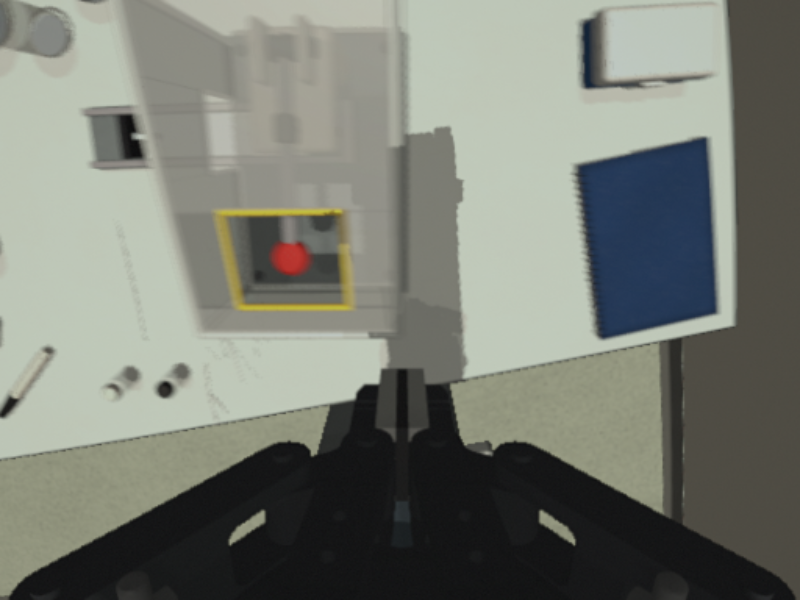

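View pics/w2.png

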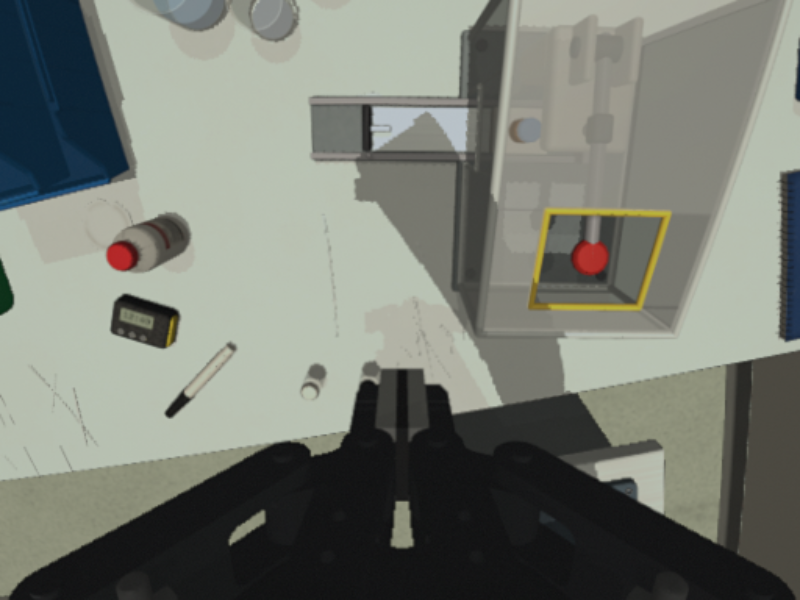

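Both wrist views are clear. In w2 (800 px scale) the plate's left edge is at x≈362, y 104–152, the track rails at y 98/157, the window corners at (547,211),(669,211),(642,308),(531,307), and the pad at (590,257). w1 shows the window at (218–352, 212–308) and the pad at (291,258).

```bash
python3 - <<'E'
from h import *
from scipy.optimize import least_squares
V=[pickle.load(open('d0.pkl','rb'))['top'],pickle.load(open('w1.pkl','rb')),pickle.load(open('w2.pkl','rb'))]
Q=[];C=[]
for i,d in enumerate(V):
    m=yellow(d)
    if i==0: m[:150]=0;m[:,:240]=0;m[:,300:]=0
    else: m[:120]=0;m[210:]=0;m[:,:130]*=(i!=2)
    c=max(cv2.findContours(m,0,2)[0],key=cv2.contourArea);c=cv2.convexHull(c)
    p=c.reshape(-1,2).astype(float)
    q=np.array([p[np.argmin(p@s)] for s in([1,1],[-1,1],[-1,-1],[1,-1])]) # TL TR BR BL
    Q.append(q)
    k=red(d)
    if i==0:k[:170]=0;k[:,:250]=0;k[:,290:]=0
    n,l,st,ce=cv2.connectedComponentsWithStats(k);  k=[j for j in range(1,n) if st[j,4]>20 and 140<ce[j,1]<205 and ce[j,0]>140]
    C.append(ce[max(k,key=lambda j:st[j,4])]);print(i,q.tolist(),C[-1],m.sum())
def T(p,P):
    c,s=np.cos(p[2]),np.sin(p[2]);P=np.atleast_2d(P);return np.c_[p[0]+c*P[:,0]-s*P[:,1],p[1]+s*P[:,0]+c*P[:,1],P[:,2]]
def W(hx,hy):return np.array([[-.1+a*hx,b*hy,.182+a*hx*np.tan(np.radians(15))] for a,b in((1,1),(1,-1),(-1,-1),(-1,1))])
def solve(idx):
    f=lambda p:np.concatenate([(proj(V[i],T(p,W(p[3],p[4])))-Q[i]-(0)).ravel() for i in idx])
    s=least_squares(f,[.585,-.035,-.17,.042,.047]);print(idx,np.round(s.x,4),'yaw',np.degrees(s.x[2]),'rms',np.sqrt(np.mean(s.fun**2)),'win',T(s.x,[[-.1,0,.182]]));return s.x
solve([1,2]);p=solve([0,1,2])
A=[];b=[]
for i in (1,2):
    v=ray(V[i],[C[i]])[0];v/=np.linalg.norm(v);M=np.eye(3)-np.outer(v,v);A.append(M);b.append(M@V[i]['position'])
print('pad tri',np.linalg.solve(sum(A),sum(b)),'predicted',T(p,[[-.1,0,.172]]))
E_=np.array([[362,104],[362,152]])*.64
e=atz(V[2],E_,.056);print('plate edge',e)
R=lambda w:np.c_[(w[:,:2]-p[:2])@np.array([[np.cos(p[2]),-np.sin(p[2])],[np.sin(p[2]),np.cos(p[2])]])]
print('in press',R(e)); print('track rails end',R(atz(V[2],np.array([[310,98],[310,158]])*.64,.021)))
print('cap',R(atz(V[2],np.array([[526,130]])*.64,.085)))
# plate z from w1/w2? outer-left visible in w1
print('w1 plate',proj(V[1],T(p,[[0,.2,.056]]))/.64)
d=V[2];a=d['img'][50:115,185:345];print(d['img'][82,225:245].mean(1).round().astype(int))
E
```

```text
0 [[256.0, 174.0], [284.0, 173.0], [285.0, 197.0], [256.0, 198.0]] [269.96 187.06] 168
1 [[140.0, 137.0], [218.0, 135.0], [217.0, 137.0], [142.0, 139.0]] [185.4671916  165.00262467] 507
2 [[349.0, 135.0], [428.0, 136.0], [410.0, 196.0], [339.0, 197.0]] [377.45876289 164.78608247] 973
[1, 2] [ 0.6042 -0.0387 -0.2079  0.0206  0.0464] yaw -11.91276728079591 rms 15.063884611862987 win [[ 0.50634793 -0.01802587  0.182     ]]
[0, 1, 2] [ 0.6031 -0.0387 -0.2075  0.022   0.0465] yaw -11.886769781569091 rms 12.703036593995035 win [[ 0.50520076 -0.01812569  0.182     ]]
pad tri [ 0.4882647  -0.01637566  0.17447301] predicted [[ 0.50520076 -0.01812569  0.172     ]]
plate edge [[0.64302097 0.14533823 0.056     ]
 [0.59945066 0.15465832 0.056     ]]
in press [[ 0.00119486  0.18834665]
 [-0.04336088  0.18849235]]
track rails end [[ 0.00879928  0.24421082]
 [-0.05097728  0.24600341]]
cap [[-0.01996325  0.03676716]]
w1 plate [[107.48276915 116.30423775]]
[115 115 114 115 115 111  90  44  43  48  42  49 130 189 195 193 193 193
 193 193]
```

```bash
python3 - <<'E'
from h import *
from scipy.optimize import least_squares
V=[pickle.load(open('d0.pkl','rb'))['top'],pickle.load(open('w1.pkl','rb')),pickle.load(open('w2.pkl','rb'))]
B=[(160,210,245,295),(125,205,130,235),(125,205,330,440)];Q=[]
for d,(a,b,c,e) in zip(V,B):
    m=yellow(d)[a:b,c:e];y,x=np.nonzero(m);p=np.c_[x+c,y+a].astype(float)
    Q.append(np.array([p[np.argmin(p@s)] for s in([1,1],[-1,1],[-1,-1],[1,-1])]))
def T(p,P):
    c,s=np.cos(p[2]),np.sin(p[2]);P=np.atleast_2d(P);return np.c_[p[0]+c*P[:,0]-s*P[:,1],p[1]+s*P[:,0]+c*P[:,1],P[:,2]]
def W(hx,hy):return np.array([[-.1+a*hx,b*hy,.182+a*hx*np.tan(np.radians(15))] for a,b in((1,1),(1,-1),(-1,-1),(-1,1))])
def solve(idx):
    f=lambda p:np.concatenate([(proj(V[i],T(p,W(p[3],p[4])))-Q[i]).ravel() for i in idx])
    s=least_squares(f,[.585,-.035,-.17,.042,.047]);print(idx,np.round(s.x,4),'yaw',np.degrees(s.x[2]),'rms',np.sqrt(np.mean(s.fun**2)),'win',T(s.x,[[-.1,0,.182]]));return s.x
solve([2]);solve([0]);solve([0,1,2]);p=solve([1,2]);np.save('p.npy',p)
R=lambda w:(w[:,:2]-p[:2])@np.array([[np.cos(p[2]),-np.sin(p[2])],[np.sin(p[2]),np.cos(p[2])]])
print('pad',R(np.array([[.48826,-.01638]])))
print('plate',R(atz(V[2],np.array([[362,104],[362,152]])*.64,.056)))
print('rails',R(atz(V[2],np.array([[310,98],[310,158]])*.64,.021)))
print('cap',R(atz(V[2],np.array([[526,130]])*.64,.085)))
print('face target',T(p,[[0,.205,.038]]))
E
```

```text
[2] [ 0.5842 -0.0385 -0.1999  0.041   0.047 ] yaw -11.455264814859627 rms 0.42176966903210733 win [[ 0.48616829 -0.0186726   0.182     ]]
[0] [ 0.5843 -0.0399 -0.2082  0.0408  0.0463] yaw -11.931657434938511 rms 0.37999789813136836 win [[ 0.48649053 -0.01926241  0.182     ]]
[0, 1, 2] [ 0.5848 -0.0374 -0.2022  0.041   0.0459] yaw -11.582906802046557 rms 0.9981795174174787 win [[ 0.48688455 -0.0173489   0.182     ]]
[1, 2] [ 0.5849 -0.0373 -0.2019  0.041   0.0459] yaw -11.56632086108282 rms 1.1490154020728258 win [[ 0.486917   -0.01721578  0.182     ]]
pad [[-0.09885185  0.00108808]]
plate [[ 0.02034159  0.19055224]
 [-0.02421264  0.19094714]]
rails [[ 0.02825833  0.24637301]
 [-0.03150727  0.24849989]]
cap [[-0.00166395  0.03909346]]
face target [[0.62598926 0.16357113 0.038     ]]
```

Press origin is (0.585,-0.038) with yaw -11.5°. Rails and cap agree to about 2 mm. The face is at press y≈0.191, so the slide is about 33–35 mm out. Next I approach outside the plate with the hand leaned away from the guard.

step_arm(translation=[[0.046,-0.042,0],[0.046,-0.042,0],[0,0,0],[0,0,0],[0,-0.009,0.043],[0,-0.009,0.043],[0,-0.009,0.043],[0,-0.009,0.043],[0,-0.009,0.043],[0,-0.009,0.043],[0,0,0]], rotation=[[0,0,0],[0,0,0.6],[-6,0,0],[-6,0,0],[0,0,0],[0,0,0],[0,0,0],[0,0,0],[0,0,0],[0,0,0],[0,0,0]])

```text
time_s: 3.65
tcp_pos: [0.6176, 0.1606, 0.1422]
ee_rot: [[0.975, -0.217, -0.053], [-0.224, -0.951, -0.212], [-0.004, 0.219, -0.976]]
wrist_force: [-0.7, -0.6, 0.4]
width: 0.0
```

```bash
cat > pos.py <<'E'
from bench import r
from h import *
def st():
    o=r.observe();p=np.load('p.npy');c,s=np.cos(p[2]),np.sin(p[2]);M=np.array([[c,-s,0],[s,c,0],[0,0,1]])
    w=np.array(o['tcp_pos']);print('t',o['time_s'],'press-frame tcp',np.round(M.T@(w-[p[0],p[1],0]),4),'F',np.round(M.T@np.array(o['wrist_force']),1))
    print('tool in press\n',np.round(M.T@np.array(o['ee_rot']),3))
    return M,p,o
E
python3 -c "from pos import *;st()"
```

```text
t 3.65 press-frame tcp [-0.0076  0.2004  0.1422] F [-0.5 -0.8  0.4]
tool in press
 [[ 1.    -0.022 -0.009]
 [-0.024 -0.976 -0.219]
 [-0.004  0.219 -0.976]]
```

step_arm(translation=[[0.007,-0.03,-0.007],[0,-0.0075,0.033],[0,-0.0075,0.033],[0,-0.0075,0.033],[0,0,0]], rotation=[[0,0,-0.7],[0,0,-0.7],[0,0,0],[0,0,0],[0,0,0]])

```text
time_s: 4.15
tcp_pos: [0.6384, 0.1847, 0.0499]
ee_rot: [[0.978, -0.203, -0.044], [-0.208, -0.955, -0.211], [0.001, 0.216, -0.976]]
wrist_force: [-0.3, -0.5, -0.6]
width: 0.0002
```

```bash
python3 - <<'E'
from pos import *
st()
from bench import capture
a=capture('top');pickle.dump(a,open('t1.pkl','wb'))
cv2.imwrite('pics/t1.png',cv2.resize(a['img'][150:250,190:310][:,:,::-1],None,fx=6.6,fy=6,interpolation=cv2.INTER_CUBIC))
E
```

```text
t 4.15 press-frame tcp [0.0079 0.2282 0.0499] F [-0.2 -0.5 -0.6]
tool in press
 [[ 1.    -0.008 -0.001]
 [-0.008 -0.976 -0.216]
 [ 0.001  0.216 -0.976]]
```

View pics/t1.png

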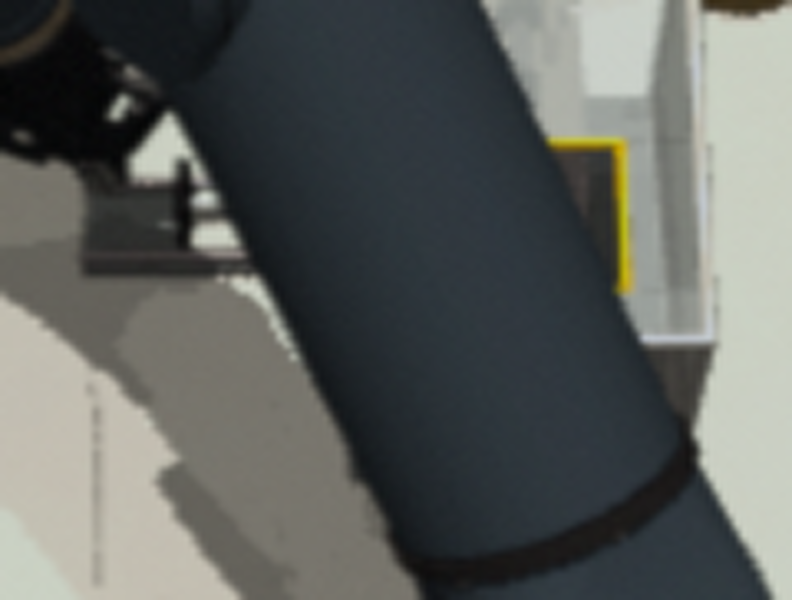

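The hand is outside the plate and the forearm passes over the guard. Before going on I check its clearance with a simple kinematic fit from the two known poses.

```bash
python3 - <<'E'
from pos import *
from scipy.spatial.transform import Rotation as Ro
from scipy.optimize import least_squares
import itertools
M,p,o=st();q1=np.array(o['joints']);print(np.round(q1,3))
q0=np.array([1.099,.576,.025,1.437,-.015,1.129,-.057])
data=[(q0,np.array([.255,-.6245,.2305])),(q1,np.array(o['tcp_pos']))]
def fk(q,g,s):
    y,d,L1,L2,L6,o1,o2=g;R=Ro.from_euler('z',y);z=np.array([0,0,1.]);x=np.array([1.,0,0])
    P=[d*z];R=R*Ro.from_euler('z',s[0]*q[0])*Ro.from_euler('y',q[1])*Ro.from_euler('z',s[1]*q[2])
    P.append(P[-1]+R.apply(L1*z+o1*x));R=R*Ro.from_euler('y',q[3]);P.append(P[-1]+R.apply(-o1*x))
    R=R*Ro.from_euler('z',s[2]*q[4]);P.append(P[-1]+R.apply(L2*z));R=R*Ro.from_euler('y',q[5]);P.append(P[-1]+R.apply(L6*z+o2*x));return P,R
best=[]
for s in itertools.product((1,-1),repeat=3):
  for y in(-2.28,-.1,0.9):
    f=lambda g:np.concatenate([np.r_[fk(q,g,s)[0][-1]-w] for q,w in data]+[[.1*(fk(q1,g,s)[1].apply([0,0,1])-np.array(o['ee_rot'])[:,2])],[.02*g[5:]],[.02*(g[1:3]-[.36,.4])]] and [fk(q,g,s)[0][-1]-w for q,w in data]+[.1*(fk(q1,g,s)[1].apply([0,0,1])-np.array(o['ee_rot'])[:,2]),.02*g[5:],.01*(g[1:3]-[.36,.4])])
    r_=least_squares(f,[y,.36,.4,.4,.3,0,0]);best.append((r_.cost,s,r_.x))
best.sort(key=lambda b:b[0])
for b in best[:4]:
    print(b[0],b[1],np.round(b[2],3));P,_=fk(q1,b[2],b[1]);print(np.round(P,3).tolist())
E
```

```text
t 4.2 press-frame tcp [0.0095 0.229  0.0527] F [ 1.  -1.   1.1]
tool in press
 [[ 1.    -0.009  0.003]
 [-0.008 -0.977 -0.214]
 [ 0.004  0.214 -0.977]]
[-0.367  0.8   -0.142  1.533  0.329  0.975 -2.462]
3.1460874244178104e-06 (-1, -1, -1) [-0.07   0.271  0.537  0.366  0.354  0.056  0.019]
[[0.0, 0.0, 0.271], [0.402, 0.131, 0.605], [0.439, 0.142, 0.646], [0.675, 0.269, 0.395], [0.64, 0.185, 0.053]]
3.1460874244178883e-06 (-1, -1, -1) [-0.07   0.271  0.537  0.366  0.354  0.056  0.019]
[[0.0, 0.0, 0.271], [0.402, 0.131, 0.605], [0.439, 0.142, 0.646], [0.675, 0.269, 0.395], [0.64, 0.185, 0.053]]
3.1460874244202088e-06 (-1, -1, -1) [-0.07   0.271  0.537  0.366  0.354  0.056  0.019]
[[0.0, 0.0, 0.271], [0.402, 0.131, 0.605], [0.439, 0.142, 0.646], [0.675, 0.269, 0.395], [0.64, 0.185, 0.053]]
0.0001785158544480409 (-1, 1, -1) [-0.096  0.034  0.296  0.377 -0.121 -0.032 -0.213]
[[0.0, 0.0, 0.034], [0.182, 0.055, 0.264], [0.161, 0.049, 0.24], [0.435, 0.07, -0.017], [0.64, 0.185, 0.052]]
```

The wrist centre is at z≈0.40, so the arm is well clear of the guard. Now I lower and begin pushing.

step_arm(translation=[[-0.009,-0.003,0.014],[0,0,0],[0,0.01,0.002],[0,0.01,0.002],[0,0,0]], rotation=[[0,0,0],[0,0,0],[0,0,0],[0,0,0],[0,0,0]])

```text
time_s: 4.7
tcp_pos: [0.6345, 0.1645, 0.0519]
ee_rot: [[0.977, -0.211, -0.026], [-0.212, -0.955, -0.206], [0.019, 0.207, -0.978]]
wrist_force: [-0.5, -0.2, 0.2]
width: 0.0003
```

```bash
python3 -c "from pos import *;st()"
```

```text
t 4.7 press-frame tcp [0.0081 0.2076 0.0519] F [-0.5 -0.3  0.2]
tool in press
 [[ 1.    -0.015  0.016]
 [-0.012 -0.978 -0.207]
 [ 0.019  0.207 -0.978]]
```

step_arm(translation=[[-0.004,-0.001,0.006],[-0.004,-0.001,0.006],[-0.004,-0.001,0.006]], rotation=[[0,1,0],[0,0,0],[0,0,0]])

```text
time_s: 5.0
tcp_pos: [0.6255, 0.1646, 0.0361]
ee_rot: [[0.977, -0.215, -0.004], [-0.211, -0.955, -0.209], [0.041, 0.205, -0.978]]
wrist_force: [-0.0, -0.0, 0.3]
width: 0.0002
```

```bash
python3 -c "from pos import *;st()"
```

```text
t 5.0 press-frame tcp [-0.0006  0.2059  0.0361] F [-0.  -0.   0.3]
tool in press
 [[ 0.999 -0.02   0.038]
 [-0.011 -0.979 -0.205]
 [ 0.041  0.205 -0.978]]
```

step_arm(translation=[[0,0.005,0.001],[0,0.005,0.001]], rotation=[[0,-1,0],[0,-1,0]])

```text
time_s: 5.2
tcp_pos: [0.6222, 0.1564, 0.0356]
ee_rot: [[0.976, -0.212, -0.041], [-0.216, -0.956, -0.199], [0.003, 0.204, -0.979]]
wrist_force: [0.4, 3.4, 3.0]
width: -0.0001
```

step_arm(translation=[[0,0.005,0.001],[0,0.005,0.001]], rotation=[[0,0,0],[0,0,0]])

```text
time_s: 5.4
tcp_pos: [0.621, 0.1461, 0.0356]
ee_rot: [[0.976, -0.213, -0.041], [-0.217, -0.956, -0.197], [0.003, 0.202, -0.979]]
wrist_force: [0.2, 2.7, -0.6]
width: -0.0001
```

```bash
python3 -c "from pos import *;st()"
```

```text
t 5.4 press-frame tcp [-0.0013  0.1869  0.0356] F [-0.4  2.7 -0.6]
tool in press
 [[ 1.    -0.017 -0.001]
 [-0.017 -0.979 -0.202]
 [ 0.003  0.202 -0.979]]
```

In contact with a steady 2.7 N. I expect home at TCP press y≈0.165.

step_arm(translation=[[0,0.005,0.001],[0,0.005,0.001],[0,0.003,0.001]], rotation=[[0,0,0],[0,0,0],[0,0,0]])

```text
time_s: 5.7
tcp_pos: [0.6182, 0.1312, 0.0355]
ee_rot: [[0.976, -0.214, -0.041], [-0.218, -0.956, -0.197], [0.003, 0.201, -0.979]]
wrist_force: [1.3, 4.3, 2.0]
width: -0.0002
```

step_arm(translation=[[0,0.003,0.001],[0,0.003,0.0005]], rotation=[[0,0,0],[0,0,0]])

```text
time_s: 5.9
tcp_pos: [0.6176, 0.1275, 0.0359]
ee_rot: [[0.976, -0.213, -0.038], [-0.217, -0.957, -0.193], [0.005, 0.197, -0.98]]
wrist_force: [0.8, 11.0, -0.8]
width: -0.0001
```

```bash
python3 -c "from pos import *;st()"
```

```text
t 5.9 press-frame tcp [-0.001   0.168   0.0359] F [-1.5 11.  -0.8]
tool in press
 [[ 1.    -0.017  0.001]
 [-0.016 -0.98  -0.197]
 [ 0.005  0.197 -0.98 ]]
```

step_arm(translation=[[0,0.003,0.0005],[0,0.003,0.0005]], rotation=[[0,0,0],[0,0,0]])

```text
time_s: 6.1
tcp_pos: [0.617, 0.1278, 0.0362]
ee_rot: [[0.977, -0.21, -0.034], [-0.212, -0.959, -0.185], [0.006, 0.188, -0.982]]
wrist_force: [1.3, 9.3, -0.6]
width: 0.0003
```

```bash
python3 -c "from pos import *;st()"
```

```text
t 6.1 press-frame tcp [-0.0016  0.1681  0.0362] F [-0.6  9.4 -0.6]
tool in press
 [[ 1.    -0.013  0.004]
 [-0.012 -0.982 -0.188]
 [ 0.006  0.188 -0.982]]
```

The slide stopped firmly at about 10 N with no further travel. I back off, rise, untilt and look.

step_arm(translation=[[0,-0.03,-0.006],[0,-0.01,-0.01],[0,0.008,-0.045],[0,0.008,-0.045],[0,0.008,-0.045],[0,0.008,-0.045],[0,0.008,-0.045],[0,0.008,-0.045],[0,0.008,-0.045],[0,0.008,-0.045],[0,0,0],[0,0,0]], rotation=[[0,0,0],[0,0,0],[0,0,0],[0,0,0],[0,0,0],[0,0,0],[0,0,0],[0,0,0],[0,0,0],[0,0,0],[5.4,0,0],[5.4,0,0]])

```text
time_s: 7.3
tcp_pos: [0.6215, 0.1713, 0.4235]
ee_rot: [[0.977, -0.213, -0.008], [-0.213, -0.977, -0.014], [-0.004, 0.015, -1.0]]
wrist_force: [0.1, -1.4, -1.3]
width: -0.0003
```

```bash
python3 -c "from pos import *;st()"
```

```text
t 7.3 press-frame tcp [-0.006   0.2116  0.4235] F [ 0.4 -1.4 -1.3]
tool in press
 [[ 1.    -0.013 -0.005]
 [-0.013 -1.    -0.015]
 [-0.004  0.015 -1.   ]]
```

step_arm(translation=[[-0.031,0.035,0],[-0.031,0.035,0],[-0.031,0.035,0],[0,0,0],[0,0,0]], rotation=[[0,0,0],[0.8,0,0],[0,0,0.7],[0,0,0],[0,0,0]])

```text
time_s: 7.8
tcp_pos: [0.5012, 0.0776, 0.4244]
ee_rot: [[0.971, -0.237, -0.006], [-0.237, -0.971, -0.003], [-0.005, 0.005, -1.0]]
wrist_force: [0.4, 0.2, 0.3]
width: 0.0002
```

```bash
python3 - <<'E'
from pos import *
from bench import capture
M,p,o=st();d=capture('wrist');pickle.dump(d,open('w3.pkl','wb'));cv2.imwrite('pics/w3.png',cv2.resize(d['img'][:,:,::-1],(800,600)))
def W(P): return (M@np.array(P,float).T).T+[p[0],p[1],0]
print('pred px(800): plate top outer edge home',(proj(d,W([[.022,.158,.056],[-.022,.158,.056]]))/.64).round(1).tolist(),'cap top at home',(proj(d,W([[0,0,.09]]))/.64).round(1),'rails',(proj(d,W([[0,.25,.021]]))/.64).round(1),'pad',(proj(d,W([[-.1,0,.172]]))/.64).round(1),'win',(proj(d,W([[-.1,0,.182]]))/.64).round(1))
E
```

```text
t 7.8 press-frame tcp [-0.1051  0.0958  0.4244] F [0.4 0.3 0.3]
tool in press
 [[ 0.999 -0.038 -0.005]
 [-0.038 -0.999 -0.004]
 [-0.005  0.005 -1.   ]]
pred px(800): plate top outer edge home [[329.7, 91.5], [333.0, 138.3]] cap top at home [[499.5 106.8]] rails [[248.9 121.3]] pad [[517.4 230.7]] win [[520.3 233. ]]
```

View pics/w3.png

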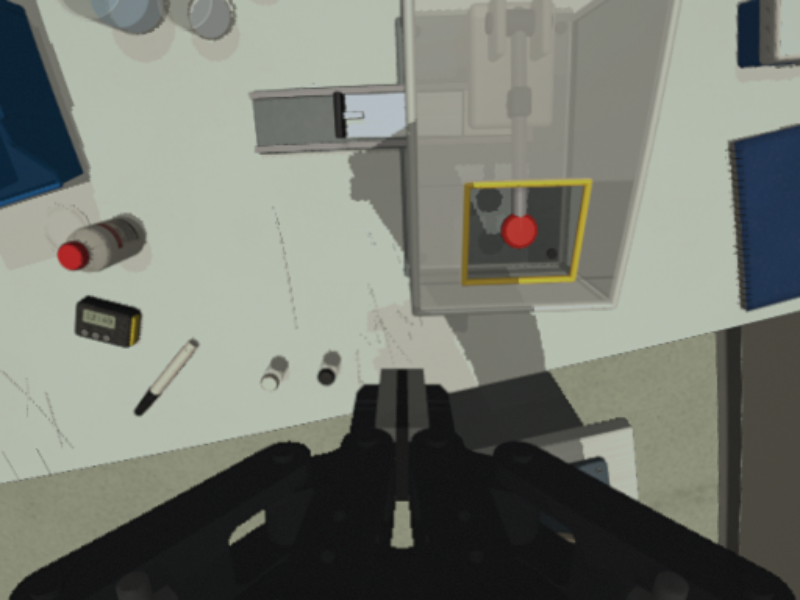

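The plate edge is at px 334 and the rail end at 253. Both are offset about +3 from prediction, so the slide is home within about 1 mm. The pad at (518,231) matches the prediction (517,231). The bottle and spare vials are undisturbed. Next I go over the pad.

step_arm(translation=[[0.005,0.034,0],[0.003,0.034,0],[0.001,0.028,0],[0,0,0.04],[0,0,0.04],[0,0,0.04],[0,0,0]], rotation=[[0,0,-1.1],[0,0,-1.1],[0,0,0],[0,0,0],[0,0,0],[0,0,0],[0,0,0]])

```text
time_s: 8.55
tcp_pos: [0.4944, -0.0188, 0.3002]
ee_rot: [[0.982, -0.191, -0.006], [-0.191, -0.982, -0.003], [-0.005, 0.005, -1.0]]
wrist_force: [-0.3, -0.6, 0.1]
width: 0.0
```

```bash
python3 -c "from pos import *;st()"
```

```text
t 8.55 press-frame tcp [-0.0924 -0.      0.3002] F [-0.2 -0.7  0.1]
tool in press
 [[ 1.     0.01  -0.005]
 [ 0.01  -1.    -0.005]
 [-0.005  0.005 -1.   ]]
```

step_arm(translation=[[-0.007,0,0.0],[0,0,0.033],[0,0,0.033],[0,0,0.025],[0,0,0],[0,0,0]], rotation=[[0,0,0],[0,0,0],[0,0,0],[0,0,0],[0,0,0],[0,0,0]])

```text
time_s: 9.15
tcp_pos: [0.4948, -0.0143, 0.2173]
ee_rot: [[0.982, -0.187, 0.007], [-0.187, -0.982, -0.002], [0.007, 0.001, -1.0]]
wrist_force: [-0.1, 0.7, 0.3]
width: 0.0003
```

```bash
python3 - <<'E'
from pos import *
from bench import capture
st();d=capture('wrist');cv2.imwrite('pics/w4.png',d['img'][:,:,::-1])
E
```

```text
t 9.15 press-frame tcp [-0.0929  0.0045  0.2173] F [-0.3  0.7  0.3]
tool in press
 [[ 1.     0.014  0.007]
 [ 0.014 -1.    -0.001]
 [ 0.007  0.001 -1.   ]]
```

View pics/w4.png

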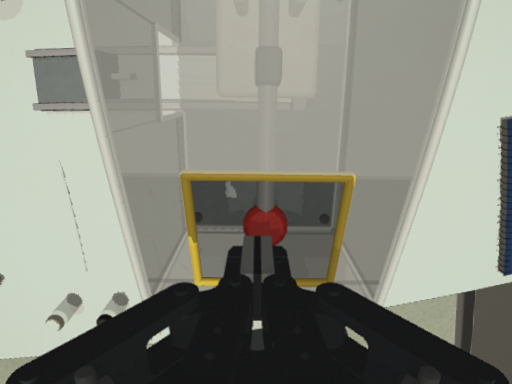

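The tips are over the pad, inside the yellow window at (257,240), with the pad at (265,225). I centre and descend.

step_arm(translation=[[-0.003,0.002,0.008],[-0.003,0.002,0.008],[-0.003,0.001,0.008]], rotation=[[0,0,0],[0,0,0],[0,0,0]])

```text
time_s: 9.5
tcp_pos: [0.4877, -0.0174, 0.1963]
ee_rot: [[0.982, -0.187, 0.016], [-0.186, -0.982, -0.002], [0.016, -0.001, -1.0]]
wrist_force: [-0.3, -0.3, 0.7]
width: 0.0003
```

```bash
python3 -c "from pos import *;st()"
```

```text
t 9.5 press-frame tcp [-9.920e-02 -1.000e-04  1.963e-01] F [-0.3 -0.4  0.7]
tool in press
 [[ 1.     0.014  0.016]
 [ 0.014 -1.     0.001]
 [ 0.016 -0.001 -1.   ]]
```

step_arm(translation=[[0,0,0.007],[0,0,0.007],[0,0,0.007],[0,0,0.007]], rotation=[[0,-0.5,0],[0,-0.5,0],[0,0,0],[0,0,0]])

```text
time_s: 9.9
tcp_pos: [0.4868, -0.0177, 0.1659]
ee_rot: [[0.982, -0.187, -0.004], [-0.187, -0.982, 0.001], [-0.004, -0.0, -1.0]]
wrist_force: [-1.7, 0.6, 4.3]
width: 0.0001
```

```bash
python3 -c "from pos import *;st()"
```

```text
t 9.9 press-frame tcp [-0.1    -0.0005  0.1659] F [-1.8  0.2  4.3]
tool in press
 [[ 1.     0.014 -0.004]
 [ 0.014 -1.     0.   ]
 [-0.004 -0.    -1.   ]]
```

On the pad at 4.3 N, as described. I continue in small rows.

step_arm(translation=[[0,0,0.005],[0,0,0.005],[0,0,0.004]], rotation=[[0,0,0],[0,0,0],[0,0,0]])

```text
time_s: 10.2
tcp_pos: [0.486, -0.0176, 0.1506]
ee_rot: [[0.982, -0.187, -0.006], [-0.187, -0.982, 0.001], [-0.006, 0.0, -1.0]]
wrist_force: [-2.9, -0.2, 9.5]
width: -0.0002
```

step_arm(translation=[[0,0,0.004],[0,0,0.003]], rotation=[[0,0,0],[0,0,0]])

```text
time_s: 10.4
tcp_pos: [0.4862, -0.0176, 0.1438]
ee_rot: [[0.982, -0.187, -0.005], [-0.187, -0.982, 0.001], [-0.005, 0.0, -1.0]]
wrist_force: [-5.5, -0.6, 20.1]
width: -0.0001
```

```bash
python3 -c "from pos import *;st()"
```

```text
t 10.4 press-frame tcp [-0.1007 -0.0005  0.1438] F [-5.3 -1.6 20.1]
tool in press
 [[ 1.     0.014 -0.005]
 [ 0.014 -1.    -0.   ]
 [-0.005  0.    -1.   ]]
```

step_arm(translation=[[0,0,0.003],[0,0,0.003]], rotation=[[0,0,0],[0,0,0]])

```text
time_s: 10.6
tcp_pos: [0.4864, -0.0176, 0.1404]
ee_rot: [[0.982, -0.187, -0.003], [-0.187, -0.982, 0.0], [-0.003, 0.0, -1.0]]
wrist_force: [-13.2, -0.2, 43.0]
width: 0.0002
```

43 N is well above the seating force, and 9.5 N was seen in the cap-seating range. I rise straight out now.

step_arm(translation=[[0,0,-0.006],[0,0,-0.01],[0,0,-0.012],[0,0,-0.015]], rotation=[[0,0,0],[0,0,0],[0,0,0],[0,0,0]])

```text
time_s: 11.0
tcp_pos: [0.4871, -0.0177, 0.1849]
ee_rot: [[0.982, -0.187, -0.001], [-0.187, -0.982, -0.0], [-0.001, 0.0, -1.0]]
wrist_force: [-0.7, -0.2, 1.1]
width: -0.0005
```

step_arm(translation=[[0,0,-0.03],[0,0,-0.04],[0,0,-0.04],[0,0,-0.04],[0,0,-0.04],[0,-0.045,-0.03],[0,-0.045,0],[0,0,0],[0,0,0]], rotation=[[0,0,0],[0,0,0],[0,0,0],[0,0,0],[0,0,0],[0,0,0],[0,0,0],[0,0,0],[0,0,0]])

```text
time_s: 11.9
tcp_pos: [0.5059, 0.0684, 0.412]
ee_rot: [[0.982, -0.19, 0.007], [-0.19, -0.982, 0.001], [0.006, -0.002, -1.0]]
wrist_force: [-0.2, 0.6, -0.6]
width: -0.0001
```

```bash
python3 - <<'E'
from pos import *
from bench import capture
M,p,o=st();d=capture('wrist');pickle.dump(d,open('w5.pkl','wb'));cv2.imwrite('pics/w5.png',cv2.resize(d['img'][0:240,180:500][:,:,::-1],(800,600),interpolation=cv2.INTER_CUBIC))
def W(P): return (M@np.array(P,float).T).T+[p[0],p[1],0]
u=proj(d,W([[-.1,0,.172],[.022,.158,.056],[-.022,.158,.056],[0,0,.085],[0,.25,.021]]));print((u/.64).round(),((u-[180,0])*2.5).round())
E
```

```text
t 11.9 press-frame tcp [-0.0986  0.0877  0.412 ] F [-0.3  0.5 -0.6]
tool in press
 [[ 1.     0.01   0.006]
 [ 0.01  -1.     0.002]
 [ 0.006 -0.002 -1.   ]]
[[512. 251.]
 [329.  98.]
 [330. 146.]
 [499. 123.]
 [246. 124.]] [[369. 401.]
 [ 76. 158.]
 [ 78. 234.]
 [349. 197.]
 [-57. 199.]]
```

View pics/w5.png

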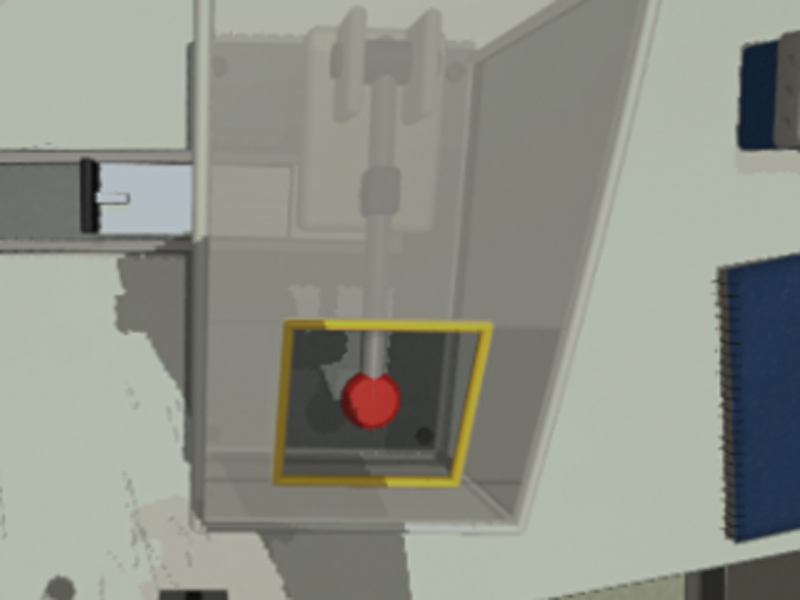

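```bash
python3 -c "
from bench import r
print(r.job_done())"
```

```text
the job is handed in; nothing more can be done
None
```

The cap should be fully seated, but that rests on force and travel: the press head hides the cap in the pictures I viewed after the slide went home. I handed the job in at about 12 s with the arm raised clear and touching nothing.

- **Slide:** With the gripper shut, I pushed the black end plate about 30 mm at roughly 3 N until it stopped firmly. It held at about 10 N with no further travel. The last wrist picture puts the plate within about 1 mm of its computed home position.
- **Lever:** I went through the middle of the window and pressed the pad. It took 4.3 N at first, 9.5 N in the range where the cap goes on, 20 N at 28 mm down and 43 N at about 31 mm down. I then rose straight out. The last picture shows the pad back up where predicted.
- **What disagreed:** The pad stop was expected at 27 mm, but the tool read 28 to 31.6 mm as the force rose. I put this down to give in the fingers and contact plus the 2 mm calibration. The scene camera was blocked by furniture and gave nothing.
- **Not disturbed:** No force reading or picture showed the guard being touched. The bottle and spare vials stood as before in the wrist picture taken after the push. I did not check the tip box separately.

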